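# Line up the washed espresso things by height

## Task

The espresso things at the front of the sink are washed (tamper, shot glass, steel dosing cup and leveller): stand all four upright on the blue pads of the bamboo rail, one in the middle of each pad, lined up by height, with the tallest next to the red knob and the shortest at the other end. Leave the dotted mug standing where it is.

Things in the scene. Friction and masses are not known exactly. Their poses are not given: they have to be found in the camera images.
- tamper: coffee tamper, 102 mm tall: a steel foot 58 mm across and 26 mm high carrying a dark brown upright handle about 30 mm across (grip it there, at 45 to 85 mm height); 0.38 kg. Stands loose on the sink top. Origin: centre of its underside; z up along the handle; round, so yaw is free
- dosing_cup: plain open steel cup with straight walls, 58 mm across, 50 mm tall; 0.11 kg. Stands loose, open end up. Origin: centre of its underside; z up; round. Grip it round the outside
- distributor: low solid drum, the coffee leveller: 62 mm across, 34 mm tall, light metal side and dark brown top; 0.32 kg. Stands loose. Origin: centre of its underside; z up; round. Grip it round the outside
- shot_glass: pale, see-through shot glass with fine gold lines round it, 60 mm across, 68 mm tall; 0.105 kg. Stands loose near the robot among the other three tools (the glasses by the tap at the back are not meant). Origin: centre of its underside; z up; round. Grip it round the outside
- pad_a: matt blue round silicone pad, 70 mm across, 4 mm thick, fixed on the bamboo rail, the outermost at the rail's +y (left) end. Origin: centre of its underside, on the rail; its top is 4 mm above that, about 14 mm above the sink top. y axis along the rail to the left, x across it away from the robot. The rail: a fixed board 390 x 84 x 10 mm beyond the tools, roughly crosswise before the robot
- pad_b: matt blue round silicone pad, 70 mm across, 4 mm thick, fixed on the bamboo rail, second from the left (+y). Origin: centre of its underside, on the rail; its top is 4 mm above that, about 14 mm above the sink top. y axis along the rail to the left, x across it away from the robot; the four pads look alike, in a straight line, centres 85 mm apart
- pad_c: matt blue round silicone pad, 70 mm across, 4 mm thick, fixed on the bamboo rail, third from the left (+y). Origin: centre of its underside, on the rail; its top is 4 mm above that, about 14 mm above the sink top. y axis along the rail to the left, x across it away from the robot
- pad_d: matt blue round silicone pad, 70 mm across, 4 mm thick, fixed on the bamboo rail, the outermost at the rail's -y (right) end. Origin: centre of its underside, on the rail; its top is 4 mm above that, about 14 mm above the sink top. y axis along the rail to the left, x across it away from the robot
- red_knob: small red knob 24 mm across and 30 mm tall, fixed on the rail's top at one end, 50 mm beyond the centre of the outermost pad there; it is at either end, a white one of the same shape at the other. It marks the end for the tallest tool. Origin: centre of its foot, on the rail's top
- mug: white mug with green dots and a handle, 93 mm tall, 78 mm across, 114 mm over the handle, standing loose on the near strip of the sink top to the right of the tools; not to be moved or tipped. Origin: on its underside, 18 mm from the body's centre towards the handle (the handle points to its own -y and ends 57 mm from the origin); z up

How it is judged:
At the end, for the whole second after the job is handed in: Counted from the end with the red knob, tamper, shot glass, dosing cup and distributor each stand on one pad, the centre of the underside within 12 mm of the pad's centre and resting on it, upright within 0.12 rad, at rest and released; the mug stands within 30 mm of where it was, not tipped (((horizontal distance between red_knob and pad_a below 0.09 m and horizontal distance between tamper and pad_a below 0.012 m and z of tamper in the frame of pad_a between -0.001 and 0.01 m and horizontal distance between shot_glass and pad_b below 0.012 m and z of shot_glass in the frame of pad_b between -0.001 and 0.01 m and horizontal distance between dosing_cup and pad_c below 0.012 m and z of dosing_cup in the frame of pad_c between -0.001 and 0.01 m and horizontal distance between distributor and pad_d below 0.012 m and z of distributor in the frame of pad_d between -0.001 and 0.01 m) or (horizontal distance between red_knob and pad_d below 0.09 m and horizontal distance between tamper and pad_d below 0.012 m and z of tamper in the frame of pad_d between -0.001 and 0.01 m and horizontal distance between shot_glass and pad_c below 0.012 m and z of shot_glass in the frame of pad_c between -0.001 and 0.01 m and horizontal distance between dosing_cup and pad_b below 0.012 m and z of dosing_cup in the frame of pad_b between -0.001 and 0.01 m and horizontal distance between distributor and pad_a below 0.012 m and z of distributor in the frame of pad_a between -0.001 and 0.01 m)) and angle between each of tamper, shot_glass, dosing_cup, distributor's own z axis and vertical below 0.12 rad and linear speed of each of tamper, shot_glass, dosing_cup, distributor below 0.02 m/s and angular speed of each of tamper, shot_glass, dosing_cup, distributor below 0.2 rad/s and not (distance of mug from where it was at the start of the episode above 0.03 m or angle between mug's own z axis and vertical above 0.3 rad)); the robot touches nothing.
It fails at once if the mug is pushed more than 30 mm from its place, or tipped (distance of mug from where it was at the start of the episode above 0.03 m or angle between mug's own z axis and vertical above 0.3 rad).
It also fails if it takes over 96 s, if anything falls off the work surface, if the arm or the gripper's body presses on something with over 40 N, if the wrist force passes 120 N, or if a joint passes its speed limit or range.

## Robot

A 6-joint arm with a two-finger parallel gripper is mounted at the origin on a cart in front of the work surface, level with it; the furniture and walls round the work are solid. World frame = base frame: x ahead of the robot, y to its left, z up, the work surface at z = 0. Lengths are in m, angles in rad, forces in N, time in s.
With the tool pointing down it reaches from about 0.325 to 0.775 m from the base axis. Payload 9.3 kg.
Tool frame: the origin (TCP) lies at the very end of the fingers, on their centre line; the grasp point (between the pads) lies 19 mm behind it; z points along the fingers, y is the line along which they close (so a half turn about z gives the same grasp; the last joint's range is limited). The gripper opens to 85 mm and grips with 20 to 120 N. Pads are 22 mm wide; open, the fingers measure 114 mm over their backs; the gripper's body (76 mm by 85 mm) begins 54 mm behind the grasp point. The pads swing forward as they close: fully open they stand 13 mm farther back than shut.
Start: joints at [1.06, 0.259, 0.021, 1.334, 0, 1.418], TCP at [0.193, 0.515, 0.231] pointing down, gripper open.
Joint ranges: [-3.04, 3.04], [-0.91, 1.82], [-1.04, 1.36], [-1.92, 1.95], [-1.52, 1.45], [-3.14, 3.14]. Speed limits (rad/s): [2.22, 2.22, 2.79, 3.14, 3.14, 3.14].

## Interface

Orientations are given as [roll, pitch, yaw] about the fixed x, y, z axes, in that order (R = Rz(yaw) Ry(pitch) Rx(roll)).
In Python, from bench import ctrl gives the robot as it stands. The module is installed in compiled form; this text tells all that it offers.
- The arm moves only by the tool step_arm, never from a script. Its argument "plan" is one flat list of numbers, 6 for each row, row after row: the shift along the world's x, y, z in units of 0.25 m (1.0 is 0.25 m), then the turn, a rotation vector about the world's x, y, z in units of 0.5 rad (1.0 is 0.5 rad). A call has 1 to 5 rows; each row shifts and turns the commanded pose from where the row before left it; what a row does not reach is not made up. A row lasts 1/8 s, in which the tool goes at most 62.5 mm and 10.7 degrees, less where a joint would pass 70% of its speed; a pose out of reach is approached as far as the arm can. A call with a number of a shift or a turn outside -1 to 1 is refused whole. A call with a gripper value outside its range is refused whole. "claw" is the gripper command: -1 is shut, 1 is fully open, values between are in proportion, set as the call begins (left out, the last holds). The fingers move at their own pace and stop on an object; "newtons" is the grip in N (left out, the last holds). Time passes only in rows, so rows that do not move let the fingers close. It gives the time, the measured TCP pose, the force, the opening and the grip force at its end, in the units of the state.
- ctrl.read_state(): the state, without advancing time (a new reading comes with each control period).
- ctrl.snapshot(name): name is "side" or "top" or "wrist"; returns a dict with "frame" (480x640x3 uint8, blue, green, red), "depth" (480x640 float32, m along the optical axis (not along the pixel's ray), 0 where there is no reading), "fx", "fy", "cx", "cy" (pixels), "rvec" (rotation vector, rad) and "tvec" (3), from world to camera coordinates, as OpenCV has them. Camera axes: x right, y down, z forward; pixel columns grow to the right and rows downward; lengths in m; the calibration is good to about 2 mm. The wrist camera is an equidistant fisheye: a pixel r from the principal point sees the ray r / f radians off the axis. A picture is of the moment at which its call begins.
- ctrl.finish_job(): hands the job in; it is judged then, once.
Trained networks look in the newest picture that a camera, given by its name, has taken for a name from the list of things; names that differ only in an ending like _2 or _b are one class to them, and where a whole thing is asked for, a point or a joint stands for the part that bears it (a point fixed in the world has none). Each returns a list of dicts, best first, with "conf" (0 to 1); they miss things now and then, are a little off and sometimes report something else, mostly with a low value. They report only what shows in the picture. A call takes as long as a camera call.
- ctrl.search_frame(thing, camera): "box" ([centre column, centre row, width, height] in pixels, round what is visible of it).
- ctrl.landmark_of(thing, camera): "uv" ([column, row] in pixels: a listed point, or the origin of a listed thing).
The state is a dict: "clock": time; "joints": joint angles; "qd": joint speeds; "tau": joint torques, N m; "tcp_pos": TCP position; "ee_rot": TCP orientation; "contact_force": force on the tool from outside, world axes, zero at the start; "wrist_torque": the same for the moment, N m; "opening": finger opening in m; "grip_force": force on a finger pad.
Only numpy, scipy, OpenCV 4.12 (cv2) and the standard library are available. Lean on these libraries where they do the work, as an engineer would, in place of code of your own. Each camera call takes 0.05 s, during which the arm holds its last target. There are 200 camera calls.

## Working session

There is one attempt and no reset: what is moved stays moved. The work goes in short steps, Python scripts to look and compute and a tool call to move; the robot and the scene stay as the last step left them, time stands still between calls to the robot, and variables do not carry over. Pictures are saved under pics/ and viewed, at most 14 in all, crops included, and the job is handed in when it is done.

Besides the shell and the picture viewer there is one more tool, called after "Emit:" as a command line: name --argument value ..., lists and objects as JSON in quotes. step_arm: Moves the arm, as the interface text tells. Shifts and turns lie within -1 to 1; 1 stands for 0.25 m of shift or 0.5 rad of turn. Its arguments: {"type":"object","properties":{"plan":{"type":"array"},"claw":{"type":"number"},"newtons":{"type":"number"}},"required":["plan"]}

```bash
mkdir -p pics
cat > h.py <<'E'
import cv2, numpy as np
from bench import ctrl
def snap(n, save=None):
    s=ctrl.snapshot(n)
    if save: cv2.imwrite('pics/'+save, s['frame'])
    return s
def world(s,u,v,z=None,d=None):
    "pinhole pixel -> world, on plane z or by depth d"
    R=cv2.Rodrigues(np.array(s['rvec'],float))[0]; t=np.array(s['tvec'],float).ravel()
    ray=np.array([(u-s['cx'])/s['fx'],(v-s['cy'])/s['fy'],1.])
    o=-R.T@t; r=R.T@ray
    k=(z-o[2])/r[2] if z is not None else d
    return o+k*r
def cloud(s):
    R=cv2.Rodrigues(np.array(s['rvec'],float))[0]; t=np.array(s['tvec'],float).ravel()
    v,u=np.mgrid[:480,:640]; d=s['depth']
    P=np.stack([(u-s['cx'])/s['fx']*d,(v-s['cy'])/s['fy']*d,d],-1)
    return (P-t)@R
E
python3 - <<'E'
from h import *
for c in ['top','side']:
    s=snap(c,c+'0.png'); C=cloud(s)
    print(c, s['fx'], (-cv2.Rodrigues(np.array(s['rvec']))[0].T@np.array(s['tvec']).ravel()).round(3))
    for t in ['tamper','dosing_cup','distributor','shot_glass','pad_a','red_knob','mug']:
        for r in ctrl.landmark_of(t,c)[:4]:
            u,v=r['uv']; z={'pad_a':.01,'red_knob':.01}.get(t,0)
            print(t,round(r['conf'],2),np.round([u,v]),world(s,u,v,z).round(3))
print(ctrl.read_state())
E
```

```text
top 618.4797420961419 [0.37  0.114 1.435]
tamper 0.9 [302. 287.] [0.429 0.131 0.   ]
tamper 0.75 [342. 209.] [0.611 0.033 0.   ]
dosing_cup 0.74 [205. 289.] [0.431 0.355 0.   ]
distributor 0.83 [350. 287.] [0.428 0.021 0.   ]
shot_glass 0.96 [254. 285.] [0.437 0.242 0.   ]
pad_a 0.91 [265. 217.] [0.594 0.215 0.01 ]
pad_a 0.64 [305. 214.] [0.599 0.121 0.01 ]
pad_a 0.58 [341. 212.] [0.602 0.036 0.01 ]
red_knob 0.52 [209. 225.] [0.579 0.344 0.01 ]
mug 0.71 [422. 300.] [ 0.393 -0.145  0.   ]
side 513.1264535433759 [0.437 0.935 0.514]
tamper 0.61 [353. 279.] [0.432 0.135 0.   ]
dosing_cup 0.78 [350. 362.] [0.433 0.359 0.   ]
distributor 0.61 [352. 249.] [0.437 0.021 0.   ]
distributor 0.43 [370. 214.] [ 0.401 -0.146  0.   ]
distributor 0.38 [264. 269.] [0.602 0.116 0.   ]
shot_glass 0.94 [355. 312.] [0.428 0.236 0.   ]
pad_a 0.89 [256. 321.] [0.584 0.289 0.01 ]
pad_a 0.84 [266. 267.] [0.597 0.124 0.01 ]
pad_a 0.79 [271. 245.] [0.602 0.039 0.01 ]
pad_a 0.58 [260. 295.] [0.591 0.216 0.01 ]
red_knob 0.8 [254. 342.] [0.579 0.339 0.01 ]
mug 0.69 [372. 213.] [ 0.395 -0.155  0.   ]
mug 0.58 [353. 279.] [0.433 0.133 0.   ]
{'clock': 0.8, 'joints': array([ 1.06036350e+00,  2.58583319e-01,  2.15090727e-02,  1.33371555e+00,
       -4.57610771e-05,  1.41816999e+00]), 'qd': array([ 0.00034027,  0.00150276, -0.00094239, -0.00041171, -0.00049164,
        0.00098462]), 'tau': array([-1.76045494e-03, -5.55323231e+01,  3.44710815e+01,  1.22451529e-03,
       -1.30696421e-04,  1.83885743e-05]), 'tcp_pos': array([0.19264768, 0.51514779, 0.23129137]), 'ee_rot': array([-3.14159215e+00,  4.62224817e-05,  2.78378616e+00]), 'contact_force': array([ 0.72112096,  0.05386891, -0.91074471]), 'wrist_torque': array([-0.02325679,  0.04683139,  0.02372145]), 'grip_force': 0.0, 'opening': 0.0854380182484641}
```

View pics/top0.png

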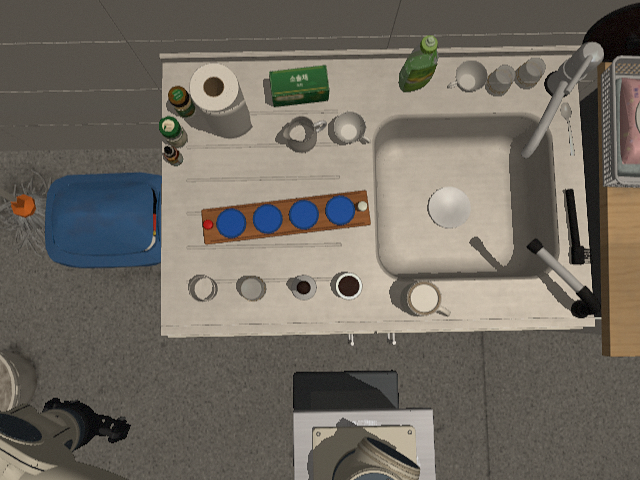

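View pics/side0.png

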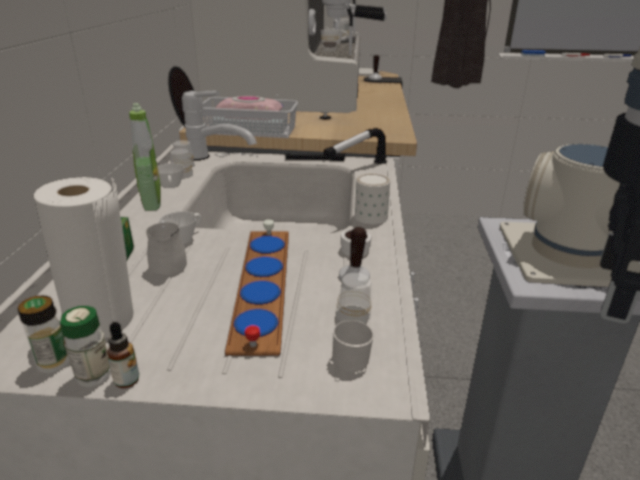

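Top view: the rail is at (202–370, 192–243), with pads at (231,222), (267,218), (304,214) and (340,210). The red knob is at the left end (208,225), so the tamper goes on pad_a. Tools from left: cup (204,289), glass (250,288), tamper (303,287), leveller (348,286). The mug is at (424,298). The side view agrees.

Run:
```python
from h import *
for c in ['top','side']:
    s=snap(c); f=s['frame']; hsv=cv2.cvtColor(f,cv2.COLOR_BGR2HSV)
    m=cv2.inRange(hsv,(105,150,60),(125,255,255)); n,l,st,ce=cv2.connectedComponentsWithStats(m)
    for i in range(1,n):
        w=world(s,*ce[i],.014)
        if st[i][4]>150 and .5<w[0]<.7 and -.1<w[1]<.4: print(c,'pad',w.round(4),st[i][4])
    C=cloud(s)
    for nm,x,y,h in [('cup',.432,.357,.05),('glass',.432,.239,.068),('tamper',.431,.133,.102),('dist',.432,.021,.034)]:
        k=(np.hypot(C[...,0]-x,C[...,1]-y)<.055)&(C[...,2]>.012)&(s['depth']>0)
        P=C[k]
        if len(P)<10: print(nm,len(P)); continue
        a,b=np.percentile(P,[2,98],axis=0); print(c,nm,len(P),a.round(3),b.round(3),((a+b)/2).round(3))
f=cv2.imread('pics/top0.png')[265:310,180:370]
cv2.imwrite('pics/c.png',cv2.resize(f,None,fx=4.2,fy=4.2,interpolation=cv2.INTER_CUBIC))
```

```text
top pad [0.6061 0.04   0.014 ] 653
top pad [0.5981 0.1247 0.014 ] 653
top pad [0.5898 0.2091 0.014 ] 651
top pad [0.5818 0.2934 0.014 ] 654
top cup 214 [0.399 0.326 0.012] [0.455 0.382 0.057] [0.427 0.354 0.035]
top glass 505 [0.401 0.217 0.017] [0.453 0.265 0.074] [0.427 0.241 0.046]
top tamper 389 [0.406 0.103 0.012] [0.452 0.152 0.106] [0.429 0.128 0.059]
top dist 589 [ 0.401 -0.001  0.028] [0.455 0.054 0.042] [0.428 0.027 0.035]
side pad [0.6091 0.0431 0.014 ] 383
side pad [0.6006 0.1282 0.014 ] 481
side pad [0.5919 0.2125 0.014 ] 622
side pad [0.5832 0.2917 0.014 ] 647
side cup 1642 [0.405 0.327 0.013] [0.458 0.384 0.053] [0.432 0.356 0.033]
side glass 1428 [0.406 0.229 0.014] [0.456 0.273 0.071] [0.431 0.251 0.042]
side tamper 776 [0.412 0.12  0.013] [0.456 0.144 0.104] [0.434 0.132 0.059]
side dist 277 [0.403 0.008 0.013] [0.462 0.056 0.039] [0.433 0.032 0.026]
```

View pics/c.png

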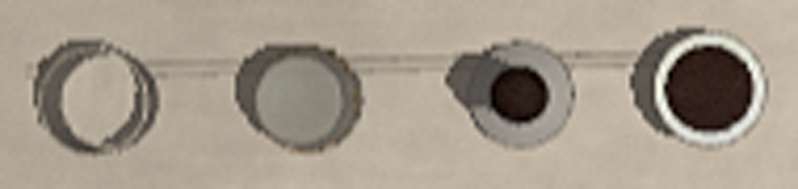

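Emit:
step_arm --plan '[0.135,-0.091,-0.05,0,0,-0.347,0.135,-0.091,-0.05,0,0,-0.347,0.135,-0.091,-0.05,0,0,-0.347,0.135,-0.091,-0.05,0,0,-0.347,0.135,-0.091,-0.05,0,0,-0.347]' --claw 1 --newtons 30

```text
clock: 1.52
tcp_pos: [0.3624, 0.4006, 0.1685]
ee_rot: [3.141, -0.0, 1.911]
contact_force: [0.3, -0.0, 0.8]
opening: 0.0856
grip_force: 0.0
```

Run:
```python
from h import *
s=snap('top')
for n,u,v,z in [('cup',203.9,288.3,.05),('glass',251.4,288.3,.068),('tamper',303.6,287.6,.1),('dist',348.8,286.4,.034)]: print(n,world(s,u,v,z).round(4))
```

```text
cup [0.4296 0.3499 0.05  ]
glass [0.4266 0.2421 0.068 ]
tamper [0.4243 0.1266 0.1   ]
dist [0.4275 0.0249 0.034 ]
```

Emit:
step_arm --plan '[0.135,-0.093,-0.05,0,0,-0.34,0.135,-0.093,-0.05,0,0,-0.34,0,0,-0.1,0,0,0,0,0,0,0,0,0]'

```text
clock: 2.08
tcp_pos: [0.4283, 0.3541, 0.1173]
ee_rot: [-3.139, 0.002, 1.576]
contact_force: [0.6, 0.2, 0.4]
opening: 0.0854
grip_force: 0.0
```

Run:
```python
from h import *
s=snap('wrist','w0.png'); st=ctrl.read_state(); print(st['tcp_pos'],st['ee_rot'])
def fish(s,u,v,z):
    R=cv2.Rodrigues(np.array(s['rvec'],float))[0]; t=np.array(s['tvec'],float).ravel()
    a=np.array([(u-s['cx'])/s['fx'],(v-s['cy'])/s['fy']]); th=np.hypot(*a)
    ray=np.r_[a/th*np.sin(th),np.cos(th)]; o=-R.T@t; r=R.T@ray
    return o+(z-o[2])/r[2]*r
for n in ['dosing_cup','shot_glass','tamper','distributor','pad_a']:
    for r in ctrl.landmark_of(n,'wrist')[:4]: print(n,round(r['conf'],2),np.round(r['uv']),fish(s,*r['uv'],.01 if 'pad' in n else 0).round(3))
```

```text
[0.4285267  0.35469537 0.11858164] [-3.14027809e+00  7.32716617e-04  1.57647954e+00]
dosing_cup 0.86 [333. 232.] [0.434 0.356 0.   ]
distributor 0.44 [327. 363.] [0.431 0.244 0.   ]
pad_a 0.98 [488. 448.] [0.598 0.131 0.01 ]
pad_a 0.72 [512. 306.] [0.581 0.298 0.01 ]
```

View pics/w0.png

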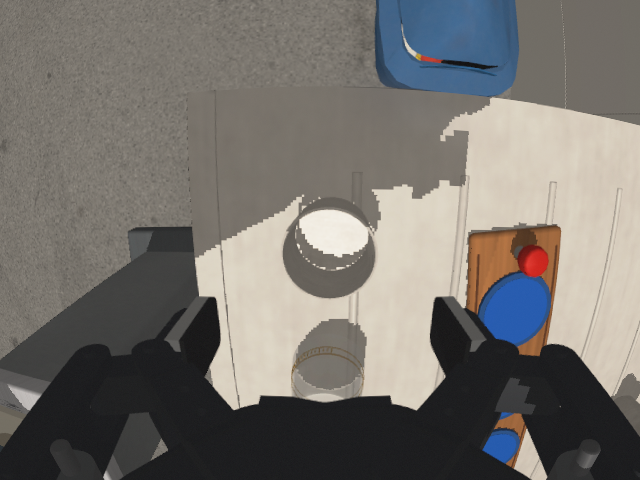

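The wrist view shows the cup at (333,245) between the fingers, with its base at about (0.433, 0.356). I'll go down and grip.

Emit:
step_arm --plan '[0.008,0.004,-0.145,0,0,0,0,0,-0.145,0,0,0,0,0,-0.13,0,0,0,0,0,0,0,0,0]'

```text
clock: 2.88
tcp_pos: [0.4296, 0.3555, 0.0125]
ee_rot: [-3.139, 0.002, 1.577]
contact_force: [-0.6, 0.0, 0.4]
opening: 0.0857
grip_force: 0.0
```

Emit:
step_arm --plan '[0,0,0,0,0,0,0,0,0,0,0,0,0,0,0,0,0,0,0,0,0,0,0,0,0,0,0,0,0,0]' --claw -1

```text
clock: 3.5
tcp_pos: [0.432, 0.3566, 0.0158]
ee_rot: [3.138, -0.002, 1.576]
contact_force: [-1.1, -0.3, 6.4]
opening: 0.0565
grip_force: 31.4
```

Emit:
step_arm --plan '[0,0,0.1,0,0,0,0,0,0.22,0,0,0,0,0,0.22,0,0,0,0.08,-0.11,0,0,0,0,0.12,-0.16,0,0,0,0]'

```text
clock: 4.12
tcp_pos: [0.4813, 0.2887, 0.151]
ee_rot: [3.138, -0.002, 1.579]
contact_force: [0.7, -0.2, -0.4]
opening: 0.0559
grip_force: 32.4
```

Emit:
step_arm --plan '[0.13,-0.18,0,0,0,0,0.13,-0.18,0,0,0,0,0.13,-0.18,0,0,0,0,0.08,-0.11,0,0,0,0,0,0,0,0,0,0]'

```text
clock: 4.75
tcp_pos: [0.5997, 0.1237, 0.1494]
ee_rot: [3.14, 0.0, 1.573]
contact_force: [1.1, 0.5, -1.1]
opening: 0.0565
grip_force: 32.4
```

Emit:
step_arm --plan '[0,0.007,-0.15,0,0,0,0,0,-0.15,0,0,0,0,0,-0.1,0,0,0,0,0,-0.06,0,0,0,0,0,0,0,0,0]'

```text
clock: 5.38
tcp_pos: [0.5978, 0.1282, 0.0336]
ee_rot: [-3.141, -0.0, 1.577]
contact_force: [0.2, -0.2, 0.0]
opening: 0.0562
grip_force: 32.4
```

```bash
cat >> h.py <<'E'
def fish(s,u,v,z):
    R=cv2.Rodrigues(np.array(s['rvec'],float))[0]; t=np.array(s['tvec'],float).ravel()
    a=np.array([(u-s['cx'])/s['fx'],(v-s['cy'])/s['fy']]); th=np.hypot(*a)
    ray=np.r_[a/th*np.sin(th),np.cos(th)]; o=-R.T@t; r=R.T@ray
    return o+(z-o[2])/r[2]*r
def lm(n,c,z,s=None):
    s=s or snap(c)
    for r in ctrl.landmark_of(n,c)[:4]: print(c,n,round(r['conf'],2),np.round(r['uv']),(fish if c=='wrist' else world)(s,*r['uv'],z).round(4))
    return s
E
python3 - <<'E'
from h import *
s=snap('side','s1.png'); lm('dosing_cup','side',.017,s); lm('pad_a','side',.01,s)
s=lm('dosing_cup','wrist',.017); lm('pad_a','wrist',.01,s)
print(ctrl.read_state()['tcp_pos'])
cv2.imwrite('pics/s1c.png',cv2.resize(cv2.imread('pics/s1.png')[180:380,200:400],None,fx=3,fy=3))
E
```

```text
side dosing_cup 0.82 [267. 264.] [0.5953 0.1228 0.017 ]
side pad_a 0.91 [256. 321.] [0.5854 0.287  0.01  ]
side pad_a 0.79 [261. 292.] [0.5918 0.2077 0.01  ]
side pad_a 0.55 [266. 267.] [0.5965 0.124  0.01  ]
wrist dosing_cup 0.94 [330. 297.] [0.6015 0.1234 0.017 ]
wrist pad_a 0.89 [312. 109.] [0.5933 0.2092 0.01  ]
[0.59887023 0.12770255 0.03474484]
```

View pics/s1c.png

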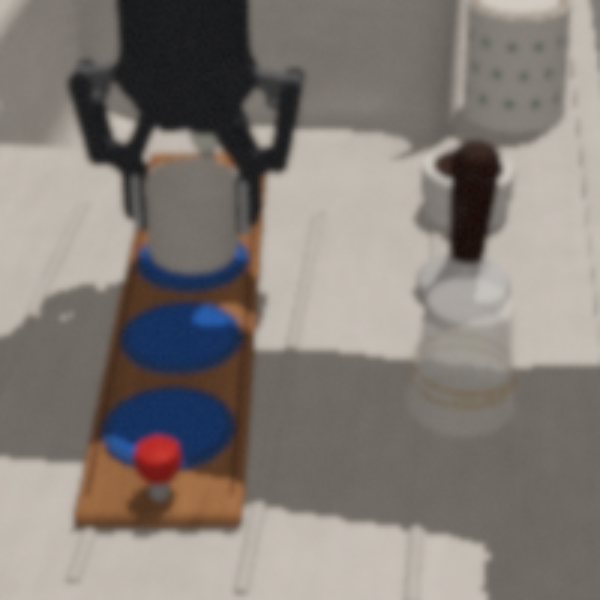

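Pad rim shows evenly round the cup's foot at (190,260) of the crop: it is centred. Lowering.

Emit:
step_arm --plan '[0,0,-0.012,0,0,0,0,0,-0.006,0,0,0,0,0,0,0,0,0]'

```text
clock: 6.05
tcp_pos: [0.5983, 0.1276, 0.0293]
ee_rot: [-3.142, 0.0, 1.576]
contact_force: [-0.5, 0.5, 0.3]
opening: 0.0566
grip_force: 32.3
```

Emit:
step_arm --plan '[0,0,-0.007,0,0,0,0,0,0,0,0,0]'

```text
clock: 6.3
tcp_pos: [0.5988, 0.1277, 0.0286]
ee_rot: [3.14, -0.0, 1.576]
contact_force: [-1.9, -0.5, 8.6]
opening: 0.0561
grip_force: 29.9
```

Emit:
step_arm --plan '[0,0,0,0,0,0,0,0,0,0,0,0,0,0,0,0,0,0,0,0,0.1,0,0,0,0,0,0.2,0,0,0]' --claw 1

```text
clock: 6.92
tcp_pos: [0.5971, 0.1275, 0.1013]
ee_rot: [-3.137, 0.0, 1.576]
contact_force: [1.6, 0.9, 0.5]
opening: 0.0856
grip_force: 0.0
```

Emit:
step_arm --plan '[-0.1,0.07,0.08,0,0,0,-0.17,0.117,0.04,0,0,0,-0.17,0.117,0,0,0,0,-0.13,0.089,0,0,0,0,-0.1,0.069,0,0,0,0]'

```text
clock: 7.55
tcp_pos: [0.4294, 0.2439, 0.1326]
ee_rot: [3.142, -0.0, 1.577]
contact_force: [0.7, -0.5, 0.4]
opening: 0.0856
grip_force: 0.0
```

Run:
```python
from h import *
s=lm('shot_glass','wrist',0); lm('pad_a','wrist',.01,s);s=lm('tamper','wrist',0,s)
s=lm('dosing_cup','top',.014)
lm('dosing_cup','side',.014)
print(ctrl.read_state()['tcp_pos'])
```

```text
wrist shot_glass 0.86 [329. 227.] [0.4326 0.2457 0.    ]
wrist pad_a 0.88 [495. 424.] [0.6081 0.0408 0.01  ]
wrist pad_a 0.76 [524. 171.] [0.5854 0.2956 0.01  ]
wrist pad_a 0.68 [520. 278.] [0.5951 0.2066 0.01  ]
wrist pad_a 0.2 [326. 227.] [0.4304 0.2484 0.01  ]
wrist tamper 0.59 [327. 359.] [0.4324 0.1282 0.    ]
top dosing_cup 0.6 [303. 212.] [0.6027 0.1257 0.014 ]
side dosing_cup 0.66 [265. 266.] [0.5978 0.1286 0.014 ]
[0.43159244 0.24270105 0.13236669]
```

Emit:
step_arm --plan '[0.004,0.003,-0.15,0,0,0,0,0,-0.15,0,0,0,0,0,-0.15,0,0,0,0,0,0,0,0,0]'

```text
clock: 8.45
tcp_pos: [0.4307, 0.2429, 0.018]
ee_rot: [-3.137, 0.002, 1.575]
contact_force: [0.0, -0.0, 1.0]
opening: 0.0853
grip_force: 0.0
```

Emit:
step_arm --plan '[0,0,0,0,0,0,0,0,0,0,0,0,0,0,0,0,0,0,0,0,0,0,0,0,0,0,0,0,0,0]' --claw -1

```text
clock: 9.07
tcp_pos: [0.4328, 0.2442, 0.0219]
ee_rot: [3.139, -0.001, 1.576]
contact_force: [-1.8, -1.1, 6.7]
opening: 0.0532
grip_force: 30.2
```

Emit:
step_arm --plan '[0,0,0.1,0,0,0,0,0,0.2,0,0,0,0.08,-0.016,0.1,0,0,0,0.14,-0.029,0,0,0,0,0.16,-0.033,0,0,0,0]'

```text
clock: 9.7
tcp_pos: [0.5281, 0.2245, 0.1222]
ee_rot: [3.139, -0.001, 1.577]
contact_force: [0.1, 0.9, -1.1]
opening: 0.0527
grip_force: 32.2
```

Emit:
step_arm --plan '[0.14,-0.029,0,0,0,0,0.118,-0.024,0,0,0,0,0,0,-0.15,0,0,0,0,0,-0.15,0,0,0,0,0,0,0,0,0]'

```text
clock: 10.32
tcp_pos: [0.5899, 0.2108, 0.0436]
ee_rot: [-3.138, 0.001, 1.576]
contact_force: [0.1, -0.3, -0.4]
opening: 0.053
grip_force: 32.2
```

Run:
```python
from h import *
s=lm('shot_glass','wrist',.04); lm('shot_glass','side',.04); lm('shot_glass','top',.04)
print(ctrl.read_state()['tcp_pos'])
```

```text
wrist shot_glass 0.59 [327. 282.] [0.591  0.2193 0.04  ]
wrist shot_glass 0.3 [ 99. 373.] [0.4638 0.1601 0.04  ]
side shot_glass 0.58 [260. 287.] [0.5855 0.2366 0.04  ]
[0.59224989 0.21143821 0.04691441]
```

Emit:
step_arm --plan '[0,-0.004,-0.03,0,0,0,0,0,-0.014,0,0,0,0,0,0,0,0,0]'

```text
clock: 11.0
tcp_pos: [0.5919, 0.2102, 0.0352]
ee_rot: [3.14, -0.0, 1.576]
contact_force: [-1.8, -0.3, 10.2]
opening: 0.053
grip_force: 33.1
```

Contact. Release and lift, then head for the tamper.

Emit:
step_arm --plan '[0,0,0,0,0,0,0,0,0,0,0,0,0,0,0,0,0,0,0,0,0.1,0,0,0,0,0,0.25,0,0,0]' --claw 1

```text
clock: 11.62
tcp_pos: [0.5897, 0.2098, 0.1195]
ee_rot: [-3.135, 0.001, 1.576]
contact_force: [2.0, 0.4, 0.6]
opening: 0.0853
grip_force: 0.0
```

Emit:
step_arm --plan '[-0.09,-0.045,0.15,0,0,0,-0.16,-0.08,0.05,0,0,0,-0.16,-0.08,0,0,0,0,-0.14,-0.07,0,0,0,0,-0.09,-0.045,0,0,0,0]'

```text
clock: 12.25
tcp_pos: [0.4297, 0.1296, 0.1716]
ee_rot: [3.142, 0.0, 1.576]
contact_force: [0.5, 0.1, -0.3]
opening: 0.0859
grip_force: 0.0
```

Run:
```python
from h import *
s=snap('wrist','w2.png');s=lm('tamper','wrist',0,s); lm('distributor','wrist',0,s);lm('pad_a','wrist',.01,s)
s=lm('shot_glass','top',.014); lm('shot_glass','side',.014)
print(ctrl.read_state()['tcp_pos'])
```

```text
wrist tamper 0.75 [329. 221.] [0.4333 0.1278 0.    ]
wrist distributor 0.92 [327. 324.] [0.4328 0.0272 0.    ]
wrist pad_a 0.87 [503.  40.] [0.5854 0.2957 0.01  ]
wrist pad_a 0.79 [507. 310.] [0.6109 0.0418 0.01  ]
top shot_glass 0.75 [267. 217.] [0.5943 0.2084 0.014 ]
top shot_glass 0.53 [342. 210.] [0.605  0.0349 0.014 ]
side shot_glass 0.57 [258. 291.] [0.5957 0.2103 0.014 ]
[0.43208627 0.13043456 0.17132369]
```

View pics/w2.png

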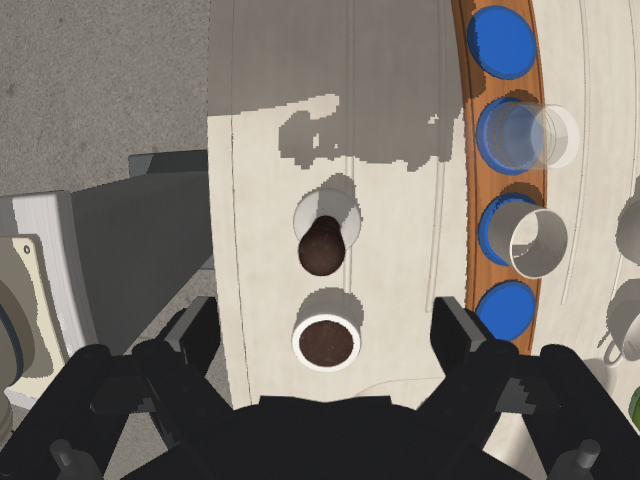

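Glass and cup stand centred on pads b and c; the tamper is at (327,230), between the fingers.

Emit:
step_arm --plan '[0.004,-0.006,-0.17,0,0,0,0,0,-0.17,0,0,0,0,0,-0.15,0,0,0,0,0,0,0,0,0]'

```text
clock: 13.15
tcp_pos: [0.431, 0.1286, 0.047]
ee_rot: [-3.136, 0.0, 1.576]
contact_force: [0.6, -0.6, 0.5]
opening: 0.0853
grip_force: 0.0
```

Emit:
step_arm --plan '[0,0,0,0,0,0,0,0,0,0,0,0,0,0,0,0,0,0,0,0,0,0,0,0,0,0,0,0,0,0]' --claw -1 --newtons 50

```text
clock: 13.78
tcp_pos: [0.4327, 0.1288, 0.0501]
ee_rot: [3.14, -0.0, 1.576]
contact_force: [-2.2, 1.3, 8.0]
opening: 0.0276
grip_force: 48.1
```

Emit:
step_arm --plan '[0,0,0,0,0,0,0,0,0,0,0,0,0,0,0,0,0,0]'

```text
clock: 14.15
tcp_pos: [0.4327, 0.1288, 0.0501]
ee_rot: [3.14, -0.0, 1.576]
contact_force: [-3.6, 0.4, 7.4]
opening: 0.0275
grip_force: 48.1
```

Emit:
step_arm --plan '[0,0,0.1,0,0,0,0,0,0.2,0,0,0,0,0,0.2,0,0,0,0,0,0.06,0,0,0,0.06,0.066,0,0,0,0]'

```text
clock: 14.78
tcp_pos: [0.4475, 0.1449, 0.191]
ee_rot: [3.139, -0.0, 1.575]
contact_force: [0.6, 0.3, -4.3]
opening: 0.0275
grip_force: 50.0
```

Emit:
step_arm --plan '[0.12,0.132,0,0,0,0,0.13,0.143,0,0,0,0,0.13,0.143,0,0,0,0,0.1,0.11,0,0,0,0,0.064,0.07,0,0,0,0]'

```text
clock: 15.4
tcp_pos: [0.584, 0.2959, 0.1883]
ee_rot: [-3.141, 0.0, 1.577]
contact_force: [-0.4, -0.7, -3.3]
opening: 0.0279
grip_force: 50.1
```

Emit:
step_arm --plan '[0,0,-0.15,0,0,0,0,0,-0.18,0,0,0,0,0,-0.12,0,0,0,0,0,0,0,0,0]'

```text
clock: 15.9
tcp_pos: [0.5817, 0.2941, 0.0741]
ee_rot: [-3.136, 0.002, 1.576]
contact_force: [0.1, -0.1, -2.6]
opening: 0.0277
grip_force: 50.3
```

Run:
```python
from h import *
s=snap('side','s3.png'); lm('tamper','side',.035,s); lm('tamper','wrist',.035)
cv2.imwrite('pics/s3c.png',cv2.resize(cv2.imread('pics/s3.png')[180:380,200:400],None,fx=3,fy=3))
print(ctrl.read_state()['tcp_pos'])
```

```text
side tamper 0.9 [256. 313.] [0.5815 0.2997 0.035 ]
wrist tamper 0.98 [320. 267.] [0.5813 0.2963 0.035 ]
[0.58427534 0.29498347 0.07839837]
```

View pics/s3c.png

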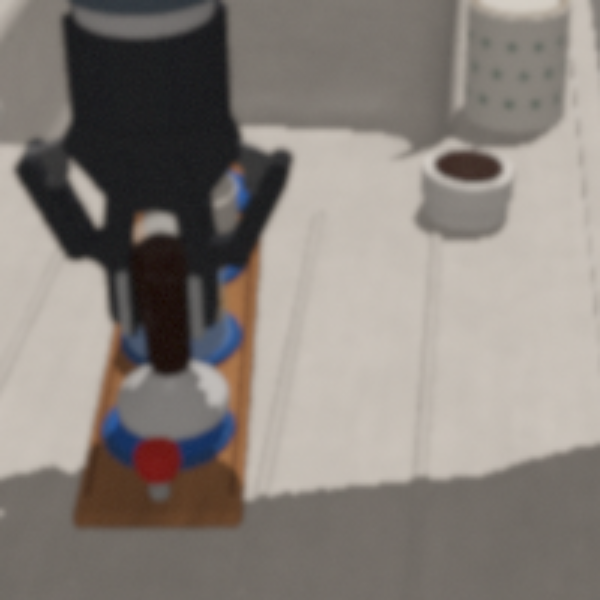

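Tamper foot hovers centred over pad a (170,410 in the crop), upright.

Emit:
step_arm --plan '[0,0,-0.03,0,0,0,0,0,-0.018,0,0,0,0,0,-0.008,0,0,0,0,0,0,0,0,0]'

```text
clock: 16.6
tcp_pos: [0.5834, 0.2947, 0.0626]
ee_rot: [3.142, -0.0, 1.576]
contact_force: [-0.2, 0.9, -4.4]
opening: 0.0276
grip_force: 50.3
```

Emit:
step_arm --plan '[0,0,-0.006,0,0,0,0,0,0,0,0,0]'

```text
clock: 16.85
tcp_pos: [0.5835, 0.2948, 0.0623]
ee_rot: [3.14, -0.001, 1.576]
contact_force: [-3.8, -0.0, 5.9]
opening: 0.028
grip_force: 50.7
```

Emit:
step_arm --plan '[0,0,0,0,0,0,0,0,0,0,0,0,0,0,0,0,0,0,0,0,0.15,0,0,0,0,0,0.25,0,0,0]' --claw 1

```text
clock: 17.48
tcp_pos: [0.5824, 0.2942, 0.16]
ee_rot: [-3.137, 0.002, 1.576]
contact_force: [1.7, 0.7, 0.4]
opening: 0.0853
grip_force: 0.0
```

Emit:
step_arm --plan '[-0.06,-0.107,0.08,0,0,0,-0.1,-0.177,0,0,0,0,-0.12,-0.21,0,0,0,0,-0.12,-0.21,0,0,0,0,-0.12,-0.21,-0.05,0,0,0]'

```text
clock: 18.1
tcp_pos: [0.4528, 0.0648, 0.1691]
ee_rot: [3.139, 0.0, 1.577]
contact_force: [0.0, -0.6, 0.0]
opening: 0.0854
grip_force: 0.0
```

Emit:
step_arm --plan '[-0.088,-0.154,-0.1,0,0,0,0,0,-0.1,0,0,0,0,0,0,0,0,0]'

```text
clock: 18.48
tcp_pos: [0.4304, 0.0273, 0.1177]
ee_rot: [-3.139, -0.0, 1.575]
contact_force: [0.6, 0.6, 0.7]
opening: 0.0855
grip_force: 0.0
```

Run:
```python
from h import *
s=lm('distributor','wrist',0); lm('pad_a','wrist',.01,s)
s=lm('tamper','top',.014); lm('tamper','side',.014)
print(ctrl.read_state()['tcp_pos'])
```

```text
wrist distributor 0.91 [327. 233.] [0.4317 0.0281 0.    ]
wrist pad_a 0.81 [555. 229.] [0.6134 0.0363 0.01  ]
top tamper 0.68 [228. 225.] [0.577  0.2986 0.014 ]
side tamper 0.76 [256. 322.] [0.5834 0.2954 0.014 ]
[0.43187112 0.02800629 0.11908459]
```

Emit:
step_arm --plan '[0,0,-0.17,0,0,0,0,0,-0.17,0,0,0,0,0,-0.11,0,0,0,0,0,0,0,0,0]'

```text
clock: 19.32
tcp_pos: [0.4304, 0.028, 0.005]
ee_rot: [-3.138, -0.0, 1.577]
contact_force: [-0.8, 0.5, 0.7]
opening: 0.0852
grip_force: 0.0
```

Emit:
step_arm --plan '[0,0,0,0,0,0,0,0,0,0,0,0,0,0,0,0,0,0,0,0,0,0,0,0,0,0,0,0,0,0]' --claw -1

```text
clock: 19.95
tcp_pos: [0.4324, 0.0276, 0.0078]
ee_rot: [3.139, 0.0, 1.576]
contact_force: [-1.9, 0.4, 5.4]
opening: 0.0608
grip_force: 52.5
```

Emit:
step_arm --plan '[0,0,0.1,0,0,0,0,0,0.2,0,0,0,0.08,0.006,0.06,0,0,0,0.14,0.01,0,0,0,0,0.16,0.012,0,0,0,0]'

```text
clock: 20.58
tcp_pos: [0.5275, 0.0348, 0.0978]
ee_rot: [3.139, 0.0, 1.576]
contact_force: [0.6, 0.4, -3.4]
opening: 0.0604
grip_force: 56.8
```

Emit:
step_arm --plan '[0.16,0.012,0,0,0,0,0.11,0.008,0,0,0,0,0.056,0.004,-0.1,0,0,0,0,0,-0.14,0,0,0,0,0,0,0,0,0]'

```text
clock: 21.2
tcp_pos: [0.6062, 0.0408, 0.0345]
ee_rot: [-3.137, -0.0, 1.576]
contact_force: [-0.6, 0.6, -3.2]
opening: 0.0605
grip_force: 56.3
```

Run:
```python
from h import *
lm('distributor','side',.025); lm('distributor','wrist',.025)
print(ctrl.read_state()['tcp_pos'])
```

```text
side distributor 0.79 [272. 234.] [0.6025 0.0178 0.025 ]
wrist distributor 0.81 [326. 298.] [0.609  0.0379 0.025 ]
[0.60873636 0.04062032 0.03806569]
```

Emit:
step_arm --plan '[0,0,-0.03,0,0,0,0,0,-0.02,0,0,0,0,0,-0.01,0,0,0,0,0,0,0,0,0]'

```text
clock: 21.9
tcp_pos: [0.6077, 0.0407, 0.0212]
ee_rot: [-3.141, 0.0, 1.576]
contact_force: [-2.1, 0.5, 0.4]
opening: 0.0606
grip_force: 56.8
```

Emit:
step_arm --plan '[0,0,-0.006,0,0,0,0,0,0,0,0,0]'

```text
clock: 22.15
tcp_pos: [0.6077, 0.0407, 0.021]
ee_rot: [3.141, 0.0, 1.576]
contact_force: [-5.8, 0.7, 14.3]
opening: 0.0606
grip_force: 58.1
```

Emit:
step_arm --plan '[0,0,0,0,0,0,0,0,0,0,0,0,0,0,0,0,0,0,0,0,0.15,0,0,0,0,0,0.25,0,0,0]' --claw 1

```text
clock: 22.78
tcp_pos: [0.6067, 0.0407, 0.1185]
ee_rot: [-3.137, -0.0, 1.576]
contact_force: [1.9, -0.2, 0.4]
opening: 0.0852
grip_force: 0.0
```

Emit:
step_arm --plan '[-0.1,0,0.1,0,0,0,-0.2,0,0.1,0,0,0,-0.2,0,0,0,0,0,-0.2,0,0,0,0,0,0,0,0,0,0,0]'

```text
clock: 23.4
tcp_pos: [0.4299, 0.0409, 0.17]
ee_rot: [-3.141, 0.0, 1.576]
contact_force: [1.6, -0.1, 0.1]
opening: 0.0853
grip_force: 0.0
```

Run:
```python
from h import *
s=snap('top','t4.png'); s2=snap('side','s4.png')
for n in ['tamper','shot_glass','dosing_cup','distributor']: lm(n,'top',.014,s); lm(n,'side',.014,s2)
a=cv2.resize(cv2.imread('pics/t4.png')[180:260,190:390],(800,320)); b=cv2.resize(cv2.imread('pics/s4.png')[180:360,200:400],None,fx=1.5,fy=1.5)
b=cv2.copyMakeBorder(b,0,0,0,500,cv2.BORDER_CONSTANT); cv2.imwrite('pics/e.png',np.vstack([a,b]))
print(ctrl.read_state()['tcp_pos'],ctrl.read_state()['qd'].round(3))
```

```text
top tamper 0.82 [231. 223.] [0.5811 0.293  0.014 ]
top tamper 0.5 [305. 214.] [0.5976 0.12   0.014 ]
side tamper 0.66 [255. 323.] [0.5844 0.2976 0.014 ]
top shot_glass 0.65 [267. 218.] [0.5922 0.2082 0.014 ]
top shot_glass 0.56 [231. 220.] [0.5875 0.2934 0.014 ]
side shot_glass 0.88 [262. 291.] [0.5899 0.2082 0.014 ]
top dosing_cup 0.58 [306. 213.] [0.6011 0.1183 0.014 ]
top dosing_cup 0.52 [209. 227.] [0.5738 0.3445 0.014 ]
side dosing_cup 0.83 [263. 266.] [0.6021 0.129  0.014 ]
top distributor 0.77 [340. 214.] [0.5971 0.0391 0.014 ]
side distributor 0.94 [267. 242.] [0.6097 0.0338 0.014 ]
[0.43319612 0.04064125 0.16923512] [ 0.001 -0.005 -0.004  0.002  0.001  0.001]
```

View pics/e.png

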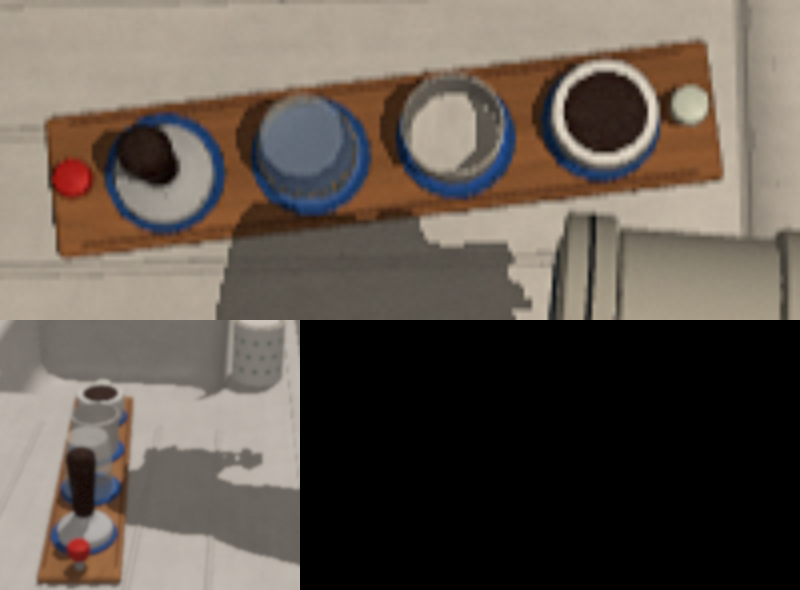

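All four stand on their pads in order (red knob, tamper, glass, cup, leveller), with blue showing all round each foot. The mug is still in place in the side view. Handing in.

```bash
python3 -c "
from bench import ctrl
print(ctrl.finish_job())"
```

```text
the job is handed in; nothing more can be done
None
```

The tamper, shot glass, dosing cup and leveller stand upright on the pads in that order from the red knob, each about centred in the last camera check; the mug was left untouched and the job is handed in, but no verdict came back.

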